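# Press a glued heel lift in a screw press

### The job

One of the two cork sandal soles has a thick rubber heel lift freshly glued on its heel. Lay that sole on the bed of the screw press, heel first, and slide it gently home against the press's upright so that the lift lies squarely under the foot of the screw; then turn the T-handle down until you feel it clamp firmly, without crushing the work, and let go, leaving it clamped. Leave the other sole, the glue tin, the hammer and the rasp where they are.

Things in the scene. Friction and masses are not known exactly. Their poses are not given: they have to be found in the camera images.
- sole_mid (a point): Mid-waist of the sole with the rubber heel lift, half-way up its 24 mm, near the centre of mass (0.3 kg). x points to the heel, z up. The sole is flat, 240 mm long (heel end 108 mm along +x, toe 132 mm along -x), 52 mm wide with straight sides from x = -30 to +20 mm, 74 mm wide at the ball.
- heel_end (a point): Rearmost point of that sole's round 56 mm wide heel, half-way up the cork's 24 mm; axes as sole_mid. The D-shaped rubber lift on top of the heel is 60 mm long, its middle 34 mm before this point; its thickness differs from shoe to shoe, 8 to 14 mm, so that its flat top is 32 to 38 mm above the sole's underside.
- pair_mid (a point): The other sole of the pair, of the same outline and thickness, without a heel lift; the same point and axes. To be left alone.
- press: Small green cast-iron screw press, bolted down. Origin on the bench below the screw's axis, x from its open front to the upright at its back. Bed 30 mm high: heel table 70 mm wide from x = -38 to +34 mm, before it a tongue 32 mm wide out to x = -171 mm (fingers clear it). Above the bed, 98 to 138 mm up, a round boss of 21 mm radius about the axis and an arm back to the upright.
- column: The press's upright, 40 by 50 mm in section, 140 mm high, the stop for the heel: its flat front face is at x = +34 mm in the press's frame. Origin and axes are those of the press, not its own middle.
- handle (a point): Middle of the T-handle, on the screw's axis: a level round steel bar 12 mm thick and 84 mm long with 16 mm balls at its ends, on a 10 mm thick neck 32 mm long. y runs along the bar. 200 mm above the bench at screw = 0; it sinks as the screw is turned in.
- screw (a joint): Turn of handle and screw, rad, 0 to 8: grows clockwise as seen from above, lowering handle and foot by 20 mm a turn (3.18 mm per rad). Turned free it resists with 0.1 N m; once the foot bears, by about 1 N m more per rad: 0.3 only nips the work, about 0.75 clamps it firmly, 1.3 crushes it. With the hand held still less than half of that rise is left to feel (0.25 to 0.3 N m). It stays where left.
- foot: The flat steel button, 30 mm across, at the lower end of the screw; origin at the centre of its underside, 76.5 mm above the bench at screw = 0. It turns with the screw. At the start it is high enough for the sole to slide in under it with 4 mm or more to spare.
- tin: Glue tin, 80 mm across, 95 mm high, standing on the bench; origin at the centre of its underside.
- hammer: Hammer 260 mm long with a wooden handle, lying on the bench; origin at its middle, on the bench.
- rasp: Flat steel rasp with a wooden handle, about 255 mm long, lying on the bench; origin near its middle, on the bench.
There are look-alikes about, which are no part of the job. Leave any turquoise look-alike of the part that bears sole_mid alone.

How it is judged:
On the way, in this order (a step that is already met when the one before it is completed fails the run):
1. The sole lies flat on the press's bed with its heel home against the upright (within 4 mm), within 7 mm of the middle and 0.12 rad of square (x of heel_end in the frame of press above 0.03 m and y of heel_end in the frame of press between -0.007 and 0.007 m and angle between the x axis of sole_mid and the x axis of press, either way round below 0.12 rad and z of heel_end in the frame of press below 0.046 m and angle between sole_mid's own z axis and vertical below 0.06 rad), for 0.2 s.
2. The screw's foot clamps the lift with more than 60 N (contact force between foot and sole above 60 N), for 0.2 s.
At the end, for the whole second after the job is handed in: The sole lies flat in the press, its heel within 6 mm of the upright, within 10 mm of the middle and 0.2 rad of square, and the released screw holds the lift down with 60 to 140 N (left by a tightening torque of about 0.5 to 1.0 N m) (contact force between foot and sole between 60 and 140 N and x of heel_end in the frame of press above 0.028 m and y of heel_end in the frame of press between -0.01 and 0.01 m and angle between the x axis of sole_mid and the x axis of press, either way round below 0.2 rad and angle between sole_mid's own z axis and vertical below 0.06 rad); the robot touches nothing.
It fails at once if The work is crushed: the foot presses on the lift with more than 190 N (contact force between foot and sole above 190 N).
It fails at once if The heel is rammed against the upright with more than 45 N (contact force between sole and column above 45 N).
It fails at once if The other sole, the tin, the hammer or the rasp is moved by more than 20 mm (distance of any of pair_mid, tin, hammer, rasp from where it was at the start of the episode above 0.02 m).
It also fails if it takes over 72 s, if anything falls off the work surface, if the arm or the gripper's body presses on something with over 40 N, if the wrist force passes 120 N, or if a joint passes its speed limit or range.

### The arm

A 6-joint arm with a two-finger parallel gripper is mounted at the origin on the work surface. World frame = base frame: x ahead of the robot, y to its left, z up, the work surface at z = 0. Lengths are in m, angles in rad, forces in N, time in s.
With the tool pointing down it reaches from about 0.25 to 0.775 m from the base axis. Payload 8.9 kg.
Tool frame: the origin (TCP) lies at the centre of the arm's flange, where the gripper is bolted on; the fingertips stand 173 mm ahead of it and the grasp point (between the pads) lies 155 mm ahead of it; z points along the fingers, y is the line along which they close (so a half turn about z gives the same grasp; the last joint's range is limited). The gripper opens to 85 mm and grips with 20 to 120 N. Pads are 22 mm wide; open, the fingers measure 114 mm over their backs; the gripper's body (76 mm by 85 mm) begins 54 mm behind the grasp point. The pads swing forward as they close: fully open they stand 13 mm farther back than shut.
Start: joints at [1.001, 0.291, -0.153, 1.127, 0, 1.431], TCP at [0.219, 0.477, 0.405] pointing down, gripper open.
Joint ranges: [-2.52, 2.52], [-0.91, 1.74], [-1.3, 1.37], [-1.96, 2.02], [-1.52, 1.47], [-3.14, 3.14]. Speed limits (rad/s): [2.22, 2.22, 2.79, 3.14, 3.14, 3.14].

### API

Orientations are given as a unit quaternion [w, x, y, z].
In Python, from station import sense, snapshot, camera_model, finish_job gives the robot as it stands.
- The arm moves only by the tool jog_arm, never from a script. Its argument "steps" is one flat list of numbers, 6 for each row, row after row: the shift along the world's x, y, z in units of 30 mm (1.0 is 30 mm), then the turn, a rotation vector about the world's x, y, z in units of 6 degrees (1.0 is 6 degrees). A call has 1 to 12 rows; each row shifts and turns the commanded pose from where the row before left it; what a row does not reach is not made up. A row lasts 1/10 s, in which the tool goes at most 50 mm and 8.59 degrees, less where a joint would pass 70% of its speed; a pose out of reach is approached as far as the arm can. A call is refused whole if a number of a shift passes 1 or a number of a turn 1, either way. A call with a gripper value outside its range is refused whole. "jaw" is the finger opening in mm, from 0 to 85.4, set as the call begins (left out, the last holds). The fingers move at their own pace and stop on an object; "newtons" is the grip in N (left out, the last holds). Time passes only in rows, so rows that do not move let the fingers close. It gives the time, the measured TCP pose, the force, the opening and the grip force at its end, in the units of the state.
- sense(): the state, without advancing time (a new reading comes with each control period).
- snapshot(name): name is "scene" or "top" or "wrist"; returns the picture (384x512x3 uint8, red, green, blue); there is no depth.
- camera_model(name): a dict with "fx", "fy", "cx", "cy" (pixels), "R" (3x3) and "t" (3): a world point X has camera coordinates R X + t. Camera axes: x right, y down, z forward; pixel columns grow to the right and rows downward; lengths in m; the calibration is good to about 2 mm. The wrist camera is an equidistant fisheye: a pixel r from the principal point sees the ray r / f radians off the axis. A picture is of the moment at which its call begins: read the wrist's pose just before it. camera_model takes no time and is no camera call; for the wrist camera it gives the pose at the moment of the call.
- finish_job(): hands the job in; it is judged then, once.
The state is a dict: "clock": time; "joint_pos": joint angles; "joint_velocities": joint speeds; "joint_efforts": joint torques, N m; "eef_pos": TCP position; "orientation": TCP orientation; "ft_force": force on the tool from outside, world axes, zero at the start; "ft_torque": the same for the moment, N m; "width": opening from 0.0 (shut) to 1.0 (fully open); "finger_force": force on a finger pad.
Only numpy, scipy, OpenCV 4.12 (cv2) and the standard library are available. Lean on these libraries where they do the work, as an engineer would, in place of code of your own. Each camera call takes 0.05 s, during which the arm holds its last target. There are 200 camera calls.

## Working session

There is one attempt and no reset: what is moved stays moved. The work goes in short steps, Python scripts to look and compute and a tool call to move; the robot and the scene stay as the last step left them, time stands still between calls to the robot, and variables do not carry over. Pictures are saved under pics/ and viewed, at most 10 in all, crops included, and the job is handed in when it is done.

Besides the shell and the picture viewer there is one more tool, called by a JSON object that holds its "method" and its "body". jog_arm: Moves the arm, as the interface text tells. Its arguments: {"type":"object","properties":{"steps":{"type":"array","items":{"type":"number"}},"jaw":{"type":"number"},"newtons":{"type":"number"}},"required":["steps"]}

```bash
mkdir -p pics; python3 - <<'E'
from station import *
import cv2,numpy as np
print(sense())
a=snapshot("top");b=snapshot("scene")
cv2.imwrite("pics/top.png",a[:,:,::-1]);cv2.imwrite("pics/scene.png",b[:,:,::-1])
cv2.imwrite("pics/both.png",cv2.resize(np.vstack([a,b])[:,:,::-1],(450,600)) if 0 else a[:,:,::-1])
for n in("top","scene"):print(camera_model(n))
E
```

```text
{'clock': 0.0, 'joint_pos': array([ 1.00073612e+00,  2.91280629e-01, -1.54108436e-01,  1.12671861e+00,
       -7.64858743e-06,  1.43149957e+00]), 'joint_velocities': array([ 1.16328227e-03, -7.22194934e-05, -8.34154941e-04, -4.76525039e-04,
       -1.10062902e-03,  1.31182162e-03]), 'joint_efforts': array([ 6.12866534e-04, -5.37146258e+01,  3.31372261e+01,  1.60915725e-02,
       -2.33627052e-04, -1.51794438e-05]), 'eef_pos': array([0.21910173, 0.47686107, 0.40413866]), 'orientation': array([-2.24122826e-04,  2.13720302e-01,  9.76894673e-01, -6.16193961e-04]), 'ft_force': array([-0.16354548, -0.65601827, -0.36032438]), 'ft_torque': array([-0.02092652, -0.04692854, -0.04026652]), 'finger_force': 0.0, 'width': 0.9972991539893142}
{'fx': 498.27035186729967, 'fy': 498.27035186729967, 'cx': 258.15979271626094, 'cy': 176.38951822477893, 'R': array([[ 0.01751986, -0.99978279,  0.01128869],
       [-0.99101369, -0.01886141, -0.13242402],
       [ 0.13260817, -0.0088672 , -0.99112887]]), 't': array([-0.0138026 ,  0.47593209,  1.60993212])}
{'fx': 471.0240773011773, 'fy': 471.0240773011773, 'cx': 252.9834815171254, 'cy': 190.40584802917257, 'R': array([[-0.25460654,  0.96704075, -0.00277418],
       [ 0.7986373 ,  0.20864922, -0.56448557],
       [-0.54530172, -0.14593728, -0.82543827]]), 't': array([ 0.12285832, -0.31167096,  1.7909111 ])}
```

View pics/top.png

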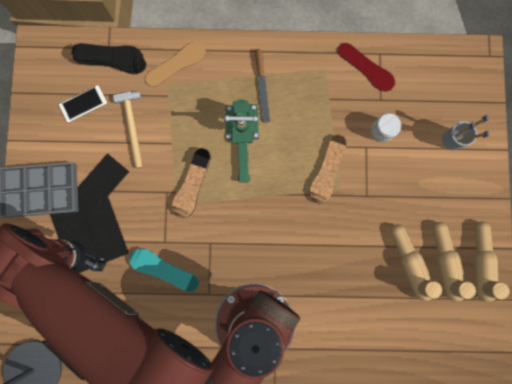

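View pics/scene.png

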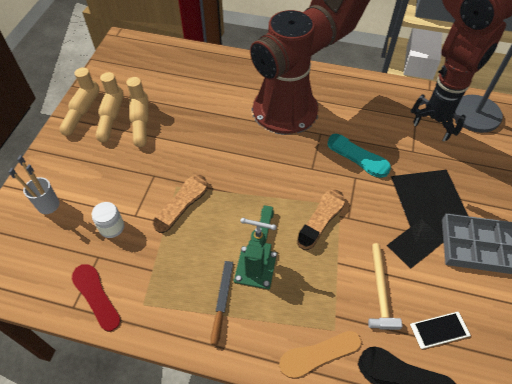

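The top view shows the lifted sole with its black heel at about (202,157) and its toe at (183,210). The plain sole is at (328,168). The press's screw and handle are at about (241,119), with the tongue running down to (243,180). The tin is at (386,127) and the rasp at (262,85).

```bash
cat > h.py <<'E'
from station import *
import cv2,numpy as np
def ray(cam,uv):
    uv=np.atleast_2d(np.float64(uv)); 
    d=np.c_[(uv[:,0]-cam["cx"])/cam["fx"],(uv[:,1]-cam["cy"])/cam["fy"],np.ones(len(uv))]
    R=np.array(cam["R"]);return -R.T@cam["t"], d@R
def fray(cam,uv):
    uv=np.atleast_2d(np.float64(uv)); p=uv-[cam["cx"],cam["cy"]]
    r=np.linalg.norm(p,axis=1)+1e-9; th=r/cam["fx"]
    d=np.c_[p/r[:,None]*np.sin(th)[:,None],np.cos(th)]
    R=np.array(cam["R"]);return -R.T@cam["t"], d@R
def onz(f,cam,uv,z):
    o,d=f(cam,uv);return o+d*((z-o[2])/d[:,2])[:,None]
def proj(cam,X):
    p=np.atleast_2d(X)@np.array(cam["R"]).T+cam["t"];return p[:,:2]/p[:,2:]*cam["fx"]+[cam["cx"],cam["cy"]]
def fproj(cam,X):
    p=np.atleast_2d(X)@np.array(cam["R"]).T+cam["t"];r=np.linalg.norm(p[:,:2],axis=1);th=np.arctan2(r,p[:,2])
    return p[:,:2]/(r+1e-12)[:,None]*(th*cam["fx"])[:,None]+[cam["cx"],cam["cy"]]
E
python3 - <<'E'
from h import *
a=cv2.imread("pics/top.png");c=camera_model("top")
hsv=cv2.cvtColor(a,cv2.COLOR_BGR2HSV)
g=cv2.inRange(hsv,(60,60,30),(88,255,255)); g[:, :200]=0;g[:,290:]=0;g[200:]=0
ys,xs=np.nonzero(g);print("green",xs.min(),xs.max(),ys.min(),ys.max())
for y in range(ys.min(),ys.max()+1,6):
    q=xs[ys==y];print(y,q.min(),q.max(),len(q))
sub=a[140:225,165:215]
v=sub.max(2); h=hsv[140:225,165:215]
m=(v<60).astype(np.uint8)
n,l,s,ct=cv2.connectedComponentsWithStats(m)
for i in range(1,n):
    if s[i,4]>20:print("dark",s[i]+[165,140,0,0,0],ct[i]+[165,140])
cv2.imwrite("pics/c.png",cv2.resize(a[70:230,160:280],None,fx=3.7,fy=3.7,interpolation=cv2.INTER_CUBIC))
t=proj
print("tongue end",onz(ray,c,[(243,181)],.03),"tip back",onz(ray,c,[(202,150)],.036),"toe",onz(ray,c,[(183,216)],.024))
print("handle",onz(ray,c,[(241,119)],.2),onz(ray,c,[(225,120),(257,118)],.2))
E
```

```text
green 227 257 100 181
100 239 242 4
106 232 250 19
112 227 256 30Traceback (most recent call last):
  File "<stdin>", line 7, in <module>
    return umr_minimum(a, axis, None, out, keepdims, initial, where)
ValueError: zero-size array to reduction operation minimum which has no identity
```

```bash
python3 - <<'E'
from h import *
a=cv2.imread("pics/top.png");c=camera_model("top")
hsv=cv2.cvtColor(a,cv2.COLOR_BGR2HSV)
g=cv2.inRange(hsv,(60,60,30),(88,255,255)); g[:, :200]=0;g[:,290:]=0;g[200:]=0
ys,xs=np.nonzero(g)
for y in (124,130,136,142,148,154,160,166,172,178,180):
    q=xs[ys==y]
    if len(q):print(y,q.min(),q.max(),onz(ray,c,[(q.mean(),y)],.03)[0].round(4))
m=np.zeros(a.shape[:2],np.uint8);m[140:225,165:215]=1
v=a.max(2)
n,l,s,ct=cv2.connectedComponentsWithStats(((v<55)&(m>0)).astype(np.uint8))
for i in range(1,n):
    if s[i,4]>20:
        print("dark",s[i],ct[i],onz(ray,c,[ct[i]],.036)[0])
cv2.imwrite("pics/c.png",cv2.resize(a[70:230,160:280],None,fx=3.7,fy=3.7,interpolation=cv2.INTER_CUBIC))
print("tip back",onz(ray,c,[(204,150)],.036),"toe",onz(ray,c,[(182,216)],.024))
print("handle",onz(ray,c,[(241,119)],.2),onz(ray,c,[(225,120),(257,118)],.2))
E
```

```text
124 227 257 [0.6521 0.0506 0.03  ]
130 227 257 [0.6315 0.0516 0.03  ]
136 232 252 [0.6111 0.0511 0.03  ]
142 233 247 [0.5906 0.0573 0.03  ]
148 239 246 [0.5705 0.0486 0.03  ]
154 239 246 [0.5503 0.0481 0.03  ]
160 239 246 [0.5301 0.0477 0.03  ]
166 239 247 [0.51   0.0456 0.03  ]
172 239 247 [0.49   0.0452 0.03  ]
178 239 248 [0.4701 0.0431 0.03  ]
180 239 248 [0.4634 0.043  0.03  ]
dark [192 149  18  18 227] [200.72246696 157.25110132] [0.53561075 0.1854951  0.036     ]
tip back [[0.56011583 0.1754736  0.036     ]] toe [[0.34174455 0.24154715 0.024     ]]
handle [[0.6262241  0.05089924 0.2       ]] [[0.62217731 0.09875829 0.2       ]
 [0.63027609 0.00297855 0.2       ]]
```

View pics/c.png

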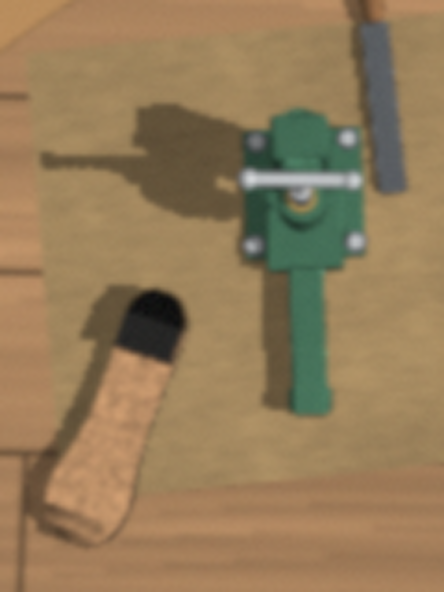

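{"method": "jog_arm", "body": {"steps": [0.8,-0.98,-0.15,0,0,0.15,0.8,-0.98,-0.15,0,0,0.15,0.8,-0.98,-0.15,0,0,0.15,0.8,-0.98,-0.15,0,0,0.15,0.8,-0.98,-0.15,0,0,0.15,0.8,-0.98,-0.15,0,0,0.15,0.8,-0.98,-0.15,0,0,0.15,0.8,-0.98,-0.15,0,0,0.15,0.8,-0.98,-0.15,0,0,0.15,0,0,0,0,0,0,0,0,0,0,0,0], "jaw": 85}}

```text
clock: 1.2
eef_pos: [0.4354, 0.2118, 0.3638]
orientation: [-0.001, 0.145, 0.989, -0.0]
ft_force: [-0.3, 0.2, 0.1]
width: 0.997
finger_force: 0.0
```

```bash
python3 - <<'E'
from h import *
c=camera_model("wrist");a=snapshot("wrist")
cv2.imwrite("pics/w1.png",a[:,:,::-1]);np.save("w1.npy",c,allow_pickle=True);print(c,sense()["eef_pos"],sense()["joint_pos"])
E
```

```text
{'fx': 297.3186396354542, 'fy': 297.3186396354542, 'cx': 255.7143473711661, 'cy': 189.46778694203348, 'R': array([[ 2.88357518e-01,  9.57522772e-01, -2.87881257e-04],
       [ 9.17304892e-01, -2.76159678e-01,  2.86858095e-01],
       [ 2.74593657e-01, -8.29817631e-02, -9.57973043e-01]]), 't': array([-0.32816154, -0.36552565,  0.23899479])} [0.4349741  0.21240116 0.36394856] [ 3.02985434e-01  2.42585658e-01 -3.30680146e-01  9.98477376e-01
  2.83075506e-04  5.93216782e-01]
```

View pics/w1.png

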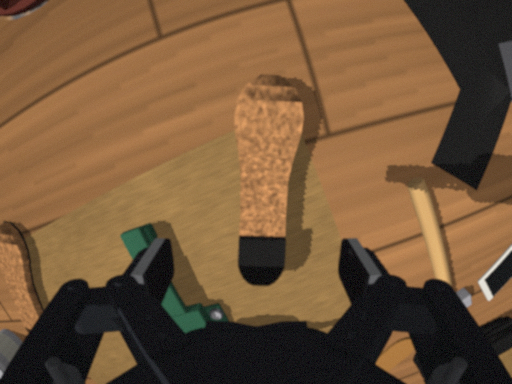

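The wrist view shows the sole with its toe at (270,77), its waist around (265,200) and the black lift from (238,236) to (286,285). The green tongue's end is at (138,235).

```bash
python3 - <<'E'
from h import *
a=cv2.imread("pics/w1.png");c=np.load("w1.npy",allow_pickle=True).item()
hsv=cv2.cvtColor(a,cv2.COLOR_BGR2HSV)
for r in (90,120,170,180,190,200,210,220,230): print(r,[tuple(hsv[r,x]) for x in (225,232,238,262,290,296,302)] if r in(120,200) else '')
# gradient edges per row
L=cv2.cvtColor(cv2.GaussianBlur(a,(0,0),1.2),cv2.COLOR_BGR2LAB).astype(float)
v=a.max(2)
m=np.zeros(v.shape,np.uint8);m[228:295,225:300]=1
n,l,s,ct=cv2.connectedComponentsWithStats(((v<50)&(m>0)).astype(np.uint8))
i=1+np.argmax(s[1:,4]);print(s[i],ct[i])
for r in (245,252,258,266,275,282,284):
    q=np.nonzero(l[r]==i)[0]
    if len(q):print(r,q.min(),q.max(),onz(fray,c,[(q.min()-.5,r),(q.max()+.5,r)],.035).round(4).tolist())
print("back",onz(fray,c,[(262,285)],.035))
E
```

```text
90 
120 [(np.uint8(15), np.uint8(138), np.uint8(163)), (np.uint8(14), np.uint8(140), np.uint8(164)), (np.uint8(14), np.uint8(138), np.uint8(204)), (np.uint8(14), np.uint8(138), np.uint8(181)), (np.uint8(14), np.uint8(136), np.uint8(173)), (np.uint8(14), np.uint8(143), np.uint8(166)), (np.uint8(14), np.uint8(140), np.uint8(170))]
170 
180 
190 
200 [(np.uint8(17), np.uint8(137), np.uint8(158)), (np.uint8(17), np.uint8(128), np.uint8(159)), (np.uint8(18), np.uint8(131), np.uint8(154)), (np.uint8(14), np.uint8(141), np.uint8(199)), (np.uint8(19), np.uint8(131), np.uint8(97)), (np.uint8(18), np.uint8(138), np.uint8(98)), (np.uint8(17), np.uint8(134), np.uint8(93))]
210 
220 
230 
[ 239  237   46   48 1932] [261.27380952 258.78364389]
245 240 284 [[0.5072, 0.1709, 0.035], [0.5219, 0.2195, 0.035]]
252 240 284 [[0.5158, 0.1681, 0.035], [0.5307, 0.2172, 0.035]]
258 240 283 [[0.5233, 0.1657, 0.035], [0.5381, 0.2141, 0.035]]
266 239 283 [[0.5333, 0.1612, 0.035], [0.5486, 0.2114, 0.035]]
275 243 278 [[0.5467, 0.1618, 0.035], [0.5591, 0.2026, 0.035]]
282 249 271 [[0.5584, 0.1655, 0.035], [0.5664, 0.1919, 0.035]]
284 256 268 [[0.5636, 0.1727, 0.035], [0.5682, 0.1877, 0.035]]
back [[0.56734995 0.17979517 0.035     ]]
```

{"method": "jog_arm", "body": {"steps": [0.15,0.02,-0.95,0,0,-0.1,0.15,0.02,-0.95,0,0,0,0.15,0.02,-0.95,0,0,0,0.2,0.01,-0.95,0,0,0,0,0,-0.95,0,0,0,0,0,-0.95,0,0,0,0,0,-0.4,0,0,0,0,0,-0.23,0,0,0,0,0,0,0,0,0]}}

```text
clock: 2.15
eef_pos: [0.4545, 0.215, 0.1743]
orientation: [-0.0, 0.149, 0.989, -0.0]
ft_force: [1.0, 0.7, 0.5]
width: 0.994
finger_force: 0.0
```

{"method": "jog_arm", "body": {"steps": [0,0,0,0,0,0,0,0,0,0,0,0,0,0,0,0,0,0,0,0,0,0,0,0,0,0,0,0,0,0,0,0,0,0,0,0,0,0,0,0,0,0], "jaw": 40, "newtons": 40}}

```text
clock: 2.85
eef_pos: [0.4553, 0.2147, 0.1755]
orientation: [0.001, 0.15, 0.989, 0.0]
ft_force: [-0.8, 0.5, 6.2]
width: 0.604
finger_force: 41.1
```

{"method": "jog_arm", "body": {"steps": [0,0,0.5,0,0,0,0,0,0.8,0,0,0,-0.1,-0.3,0.7,0,0,0.2,-0.17,-0.8,0,0,0,0.5,-0.17,-0.9,0,0,0,0.5,-0.17,-0.9,0,0,0,0.5,-0.17,-0.9,0,0,0,0.5,-0.17,-0.9,0,0,0,0.5,-0.17,-0.8,0,0,0,0.5,-0.1,-0.3,0,0,0,0.3,0,0,0,0,0,0,0,0,0,0,0,0]}}

```text
clock: 4.05
eef_pos: [0.4182, 0.0406, 0.2346]
orientation: [0.0, -0.033, 0.999, 0.0]
ft_force: [-0.0, 0.4, -4.3]
width: 0.603
finger_force: 44.5
```

```bash
python3 - <<'E'
from h import *
c=camera_model("wrist");a=snapshot("wrist")
cv2.imwrite("pics/w2.png",a[:,:,::-1]);np.save("w2.npy",c,allow_pickle=True);s=sense();print(s["eef_pos"],s["orientation"],s["ft_force"])
E
```

```text
[0.41827982 0.04086122 0.23451497] [ 2.20812993e-04 -3.29313624e-02  9.99457586e-01  9.94292714e-05] [-0.45264601 -0.33031354 -4.4871418 ]
```

View pics/w2.png

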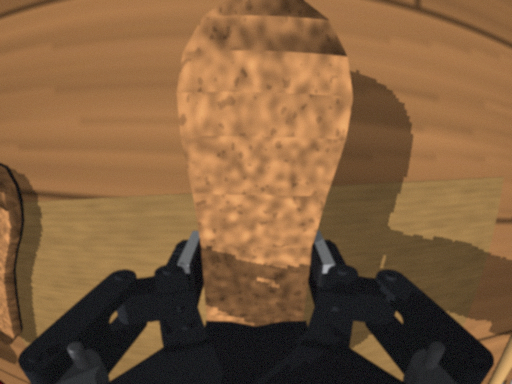

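The wrist camera looks toward the toe, with the sole at about (260,150) held squarely between the pads, so the press can't be seen from it. I'll check with the top camera instead.

```bash
python3 - <<'E'
from h import *
a=snapshot("top")[:,:,::-1]
cv2.imwrite("pics/t2.png",a)
b=cv2.imread("pics/top.png")
f=lambda x:cv2.resize(x[85:195,205:280],None,fx=5.3,fy=5.3,interpolation=cv2.INTER_CUBIC)
cv2.imwrite("pics/t2c.png",np.hstack([f(b),f(a)]))
E
```

```text
(no output)
```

View pics/t2c.png

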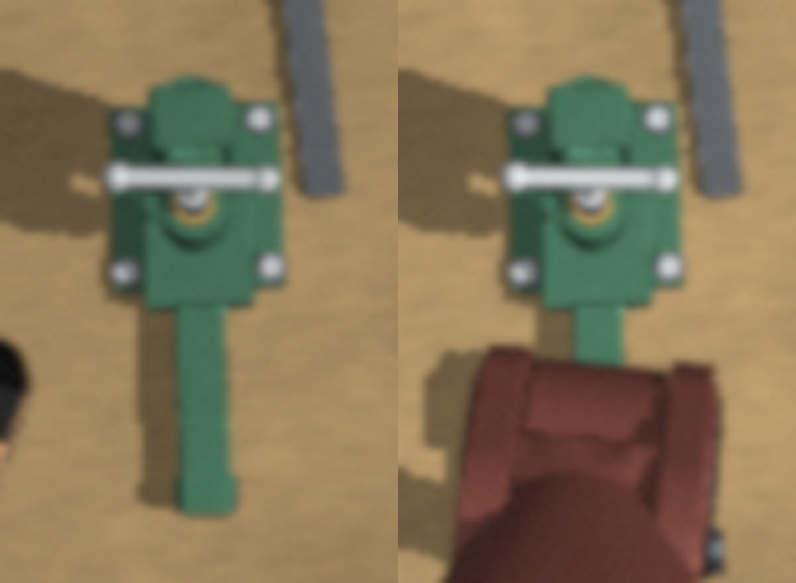

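```bash
python3 - <<'E'
from h import *
c=camera_model("top");p=lambda x,y:(x/5.3+205-.4,y/5.3+85-.4)
for n,x,y,z in [("ton1",202,320,.03),("ton2",208,500,.03),("tabF",198.5,304.5,.03),("bb",194,120.5,.012),("bf",197,269,.012),("end",208.5,514,.03),("topback",190,80,.14),("hl",119,177,.2),("hr",267,180,.2),("coll",193,205,.138)]:
    print(n,onz(ray,c,[p(x,y)],z)[0].round(4))
b=snapshot("scene")[:,:,::-1];cv2.imwrite("pics/s2.png",b)
cv2.imwrite("pics/s2c.png",cv2.resize(b[150:300,190:340],None,fx=4,fy=4,interpolation=cv2.INTER_CUBIC))
E
```

```text
ton1 [0.5807 0.0481 0.03  ]
ton2 [0.467  0.0419 0.03  ]
tabF [0.5906 0.0505 0.03  ]
bb [0.7142 0.0564 0.012 ]
bf [0.6172 0.0524 0.012 ]
end [0.4582 0.0414 0.03  ]
topback [0.7034 0.0557 0.14  ]
hl [0.6285 0.0928 0.2   ]
hr [0.6284 0.009  0.2   ]
coll [0.6282 0.0523 0.138 ]
```

View pics/s2c.png

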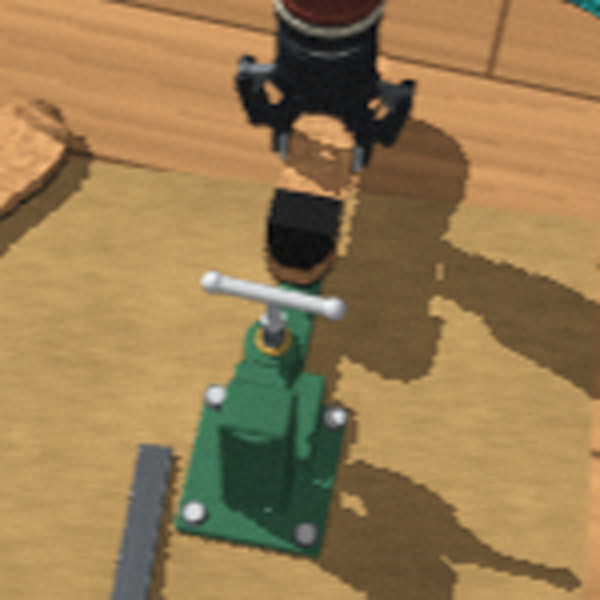

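The scene view shows the sole hanging level, with the lift's front edge running from (278,190) to (342,202) in the crop, pointing at the press. The T-handle's balls are at (211,281) and (335,307).

```bash
python3 - <<'E'
from h import *
c=camera_model("scene");p=lambda x,y:(x/4+190-.4,y/4+150-.4)
for n,x,y,z in [("fl",278,190,.094),("fr",342,202,.094),("hm",273,293,.2),("tabR",325,377,.03),("bolts",203,512,.012),("bolts",307,533,.012),("b2",215,396,.012),("b3",335,416,.012)]:
    print(n,onz(ray,c,[p(x,y)],z)[0].round(4))
# handle height from two views (bar middle)
ct=camera_model("top");o1,d1=ray(ct,[(193/5.3+204.6,179/5.3+84.6)]);o2,d2=ray(c,[p(273,294)])
d1=d1[0];d2=d2[0];s=np.linalg.lstsq(np.c_[d1,-d2],o2-o1,rcond=None)[0];print("handle",o1+s[0]*d1,o2+s[1]*d2)
s=sense();print(s["joint_pos"])
E
```

```text
fl [0.4777 0.0185 0.094 ]
fr [0.476  0.0686 0.094 ]
hm [0.6279 0.0525 0.2   ]
tabR [0.5925 0.0851 0.03  ]
bolts [0.7146 0.0226 0.012 ]
bolts [0.7112 0.1007 0.012 ]
b2 [0.6203 0.0058 0.012 ]
b3 [0.6136 0.0986 0.012 ]
handle [0.62841141 0.05092582 0.19896778] [0.62808269 0.05252778 0.19892998]
[-7.65242506e-02  2.87537914e-01 -6.75672627e-01  6.07333529e-01
  1.52305365e-04 -1.43420782e-01]
```

{"method": "jog_arm", "body": {"steps": [0,-0.04,-0.5,0,0,-0.1,0,0,-0.43,0,0,0,0,0,0,0,0,0,0.5,0.028,0,0,0,0,0.8,0.045,0,0,0,0,0.8,0.045,0,0,0,0,0.7,0.04,0,0,0,0,0.4,0.022,0,0,0,0,0.2,0.011,0,0,0,0,0,0,0,0,0,0]}}

```text
clock: 5.2
eef_pos: [0.5205, 0.0454, 0.2066]
orientation: [0.0, -0.028, 1.0, 0.0]
ft_force: [0.2, -0.1, -4.1]
width: 0.598
finger_force: 43.0
```

```bash
python3 - <<'E'
from h import *
s=sense();print(s["eef_pos"],s["orientation"],s["ft_force"])
b=snapshot("scene")[:,:,::-1];cv2.imwrite("pics/s3.png",b)
cv2.imwrite("pics/s3c.png",cv2.resize(b[170:300,210:310],None,fx=4.6,fy=4.6,interpolation=cv2.INTER_CUBIC))
E
```

```text
[0.52051221 0.0453679  0.20657221] [ 7.78404684e-05 -2.82996017e-02  9.99599483e-01  6.04963988e-06] [ 0.22438524 -0.13673848 -4.12664115]
```

View pics/s3c.png

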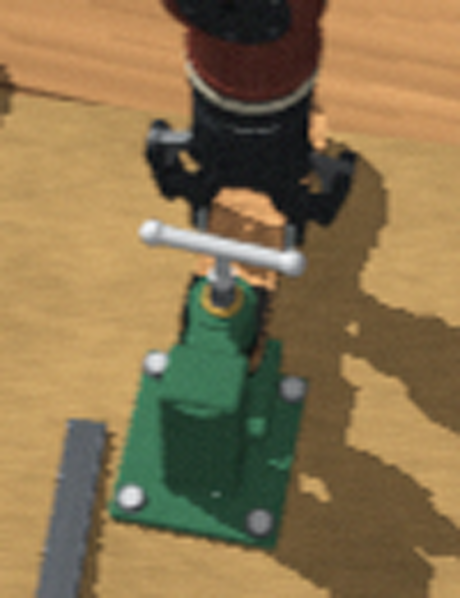

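The sole is in under the arm of the press and roughly centred, with about 20 mm to go before the upright. I'll close that slowly.

{"method": "jog_arm", "body": {"steps": [0.12,0.006,0,0,0,0,0.12,0.006,0,0,0,0,0.12,0.006,0,0,0,0,0.07,0.004,0,0,0,0,0.05,0.003,0,0,0,0,0,0,0,0,0,0]}}

```text
clock: 5.85
eef_pos: [0.5347, 0.0458, 0.2064]
orientation: [0.0, -0.028, 1.0, 0.0]
ft_force: [-0.2, 0.1, -4.2]
width: 0.597
finger_force: 43.0
```

{"method": "jog_arm", "body": {"steps": [0.05,0.003,0,0,0,0,0.05,0.003,0,0,0,0,0,0,0,0,0,0]}}

```text
clock: 6.15
eef_pos: [0.5378, 0.046, 0.2065]
orientation: [0.0, -0.028, 1.0, -0.0]
ft_force: [-0.5, 0.2, -3.6]
width: 0.597
finger_force: 43.0
```

{"method": "jog_arm", "body": {"steps": [0.05,0.003,0,0,0,0,0.05,0.003,0,0,0,0,0,0,0,0,0,0]}}

```text
clock: 6.45
eef_pos: [0.5408, 0.0462, 0.2064]
orientation: [0.0, -0.028, 1.0, -0.0]
ft_force: [-0.1, -0.2, -3.1]
width: 0.606
finger_force: 43.0
```

{"method": "jog_arm", "body": {"steps": [0.04,0.002,0,0,0,0,0,0,0,0,0,0]}}

```text
clock: 6.65
eef_pos: [0.5419, 0.0462, 0.2064]
orientation: [0.0, -0.028, 1.0, -0.0]
ft_force: [-0.5, -0.2, -3.8]
width: 0.601
finger_force: 43.0
```

{"method": "jog_arm", "body": {"steps": [0.04,0.002,0,0,0,0,0,0,0,0,0,0]}}

```text
clock: 6.85
eef_pos: [0.5431, 0.0463, 0.2064]
orientation: [0.0, -0.028, 1.0, -0.0]
ft_force: [0.3, 0.1, -2.9]
width: 0.598
finger_force: 43.0
```

{"method": "jog_arm", "body": {"steps": [0.05,0.003,0,0,0,0,0,0,0,0,0,0]}}

```text
clock: 7.05
eef_pos: [0.5446, 0.0464, 0.2064]
orientation: [0.0, -0.028, 1.0, -0.0]
ft_force: [0.2, -0.3, -4.2]
width: 0.595
finger_force: 43.0
```

{"method": "jog_arm", "body": {"steps": [0.05,0.003,0,0,0,0,0,0,0,0,0,0]}}

```text
clock: 7.25
eef_pos: [0.5455, 0.0465, 0.2063]
orientation: [-0.001, -0.028, 1.0, -0.0]
ft_force: [-3.7, -0.3, -0.1]
width: 0.603
finger_force: 43.3
```

{"method": "jog_arm", "body": {"steps": [0.05,0.003,0,0,0,0,0,0,0,0,0,0]}}

```text
clock: 7.45
eef_pos: [0.546, 0.0465, 0.2061]
orientation: [-0.002, -0.028, 1.0, -0.0]
ft_force: [-9.4, -1.5, 2.9]
width: 0.604
finger_force: 43.8
```

Contact at about 9 N, so the heel is home. I'll lower it the last millimetre and release it.

{"method": "jog_arm", "body": {"steps": [0,0,-0.03,0,0,0,0,0,0,0,0,0]}}

```text
clock: 7.65
eef_pos: [0.546, 0.0465, 0.2057]
orientation: [-0.002, -0.028, 1.0, -0.0]
ft_force: [-9.7, -2.1, 8.7]
width: 0.601
finger_force: 44.5
```

{"method": "jog_arm", "body": {"steps": [0,0,0,0,0,0,0,0,0,0,0,0,0,0,0,0,0,0,0,0,0,0,0,0], "jaw": 75}}

```text
clock: 8.05
eef_pos: [0.5478, 0.0465, 0.2057]
orientation: [0.0, -0.028, 1.0, -0.0]
ft_force: [0.4, 0.1, 0.6]
width: 0.875
finger_force: 0.0
```

{"method": "jog_arm", "body": {"steps": [-0.1,0,0.5,0,0,0,0,0,1,0,0,0,0,0,1,0,0,0,0,0,1,0,0,0,0,0,1,0,0,0,0,0,1,0,0,1,0,0,1,0,0,1,0,0,0.7,0,0,1,0,0,0,0,0,1,0,0,0,0,0,1,0,0,0,0,0,1,0,0,0,0,0,1]}}

```text
clock: 9.25
eef_pos: [0.5445, 0.0466, 0.4216]
orientation: [0.0, -0.386, 0.922, -0.0]
ft_force: [0.7, 0.2, -0.5]
width: 0.879
finger_force: 0.0
```

{"method": "jog_arm", "body": {"steps": [0.4,0.02,0,0,0,1,0.4,0.02,0,0,0,1,0.4,0.02,0,0,0,1,0.4,0.02,0,0,0,1,0.4,0.02,0,0,0,1,0.4,0.02,0,0,0,1,0.4,0.02,0,0,0,1,0,0,0,0,0,0.45,0,0,0,0,0,0], "jaw": 40}}

```text
clock: 10.15
eef_pos: [0.6287, 0.0508, 0.4212]
orientation: [-0.0, -0.707, 0.707, 0.0]
ft_force: [0.4, -1.2, -0.0]
width: 0.469
finger_force: 0.0
```

```bash
python3 - <<'E'
from h import *
s=sense();print(s["eef_pos"],s["orientation"],s["joint_pos"])
b=snapshot("scene")[:,:,::-1];w=snapshot("wrist")[:,:,::-1]
cv2.imwrite("pics/w4.png",w)
f=cv2.resize(b[170:300,210:310],(400,520),interpolation=cv2.INTER_CUBIC)
W=cv2.resize(w,(400,300));W=cv2.copyMakeBorder(W,0,220,0,0,cv2.BORDER_CONSTANT)
cv2.imwrite("pics/s4c.png",np.hstack([f,W]))
E
```

```text
[0.62871968 0.0507586  0.42119515] [-6.57462755e-05 -7.06798448e-01  7.07414975e-01  5.94449127e-05] [-3.52705596e-02  4.91457272e-01  1.93025463e-01  1.27254115e+00
 -1.50721850e-05 -1.60519498e+00]
```

View pics/s4c.png

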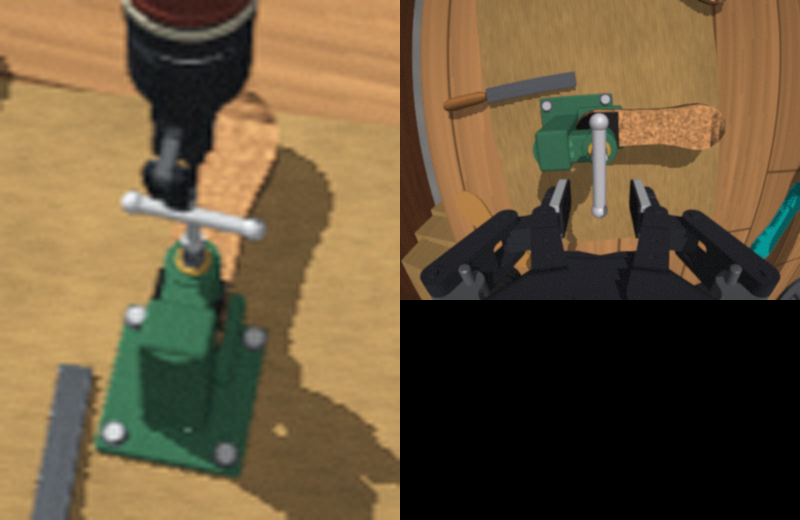

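The sole lies straight in the press. The bar is centred between the pads and at right angles to their closing line: its balls are at (598,120) and (599,212) in the wrist view. Descending to grip.

{"method": "jog_arm", "body": {"steps": [0,0,-0.8,0,0,0,0,0,-0.8,0,0,0,0,0,-0.4,0,0,0,0,0,-0.23,0,0,0,0,0,0,0,0,0]}}

```text
clock: 10.75
eef_pos: [0.6283, 0.0508, 0.3543]
orientation: [-0.0, -0.706, 0.708, 0.0]
ft_force: [-0.3, -0.1, -1.0]
width: 0.471
finger_force: 0.0
```

{"method": "jog_arm", "body": {"steps": [0,0,0,0,0,0,0,0,0,0,0,0,0,0,0,0,0,0,0,0,0,0,0,0,0,0,0,0,0,0,0,0,0,0,0,0], "jaw": 5, "newtons": 60}}

```text
clock: 11.35
eef_pos: [0.6289, 0.0508, 0.3558]
orientation: [0.001, -0.707, 0.708, -0.001]
ft_force: [1.5, 0.1, 5.8]
width: 0.117
finger_force: 58.7
```

```bash
python3 - <<'E'
from h import *
s=sense();print(s["eef_pos"],s["orientation"],s["ft_force"],s["ft_torque"])
E
```

```text
[0.62890889 0.05077287 0.35584005] [ 0.00087713 -0.70659418  0.70761789 -0.00090544] [1.53474272 0.07907651 5.84303823] [-0.03579885 -0.09696071  0.0127005 ]
```

{"method": "jog_arm", "body": {"steps": [0,0,-0.011,0,0,-1,0,0,-0.011,0,0,-1,0,0,-0.011,0,0,-1,0,0,-0.011,0,0,-1,0,0,-0.011,0,0,-1,0,0,-0.011,0,0,-1,0,0,-0.011,0,0,-1,0,0,-0.011,0,0,-1,0,0,-0.011,0,0,-1,0,0,-0.011,0,0,-1]}}

```text
clock: 12.35
eef_pos: [0.6267, 0.052, 0.3524]
orientation: [-0.001, -0.257, 0.966, 0.002]
ft_force: [-13.2, 7.5, 15.7]
width: 0.115
finger_force: 60.0
```

```bash
cat > q.py <<'E'
from h import *
s=sense();q=s["orientation"];print(s["clock"],s["eef_pos"].round(4),"yaw",(4*0+2*np.arctan2(q[2],q[1])-np.pi/2).round(4),"j6",s["joint_pos"][5].round(3),s["ft_force"].round(2),s["ft_torque"].round(3),s["width"],s["finger_force"])
E
python3 q.py
```

```text
12.35 [0.6267 0.052  0.3524] yaw 2.09 j6 -0.553 [-13.21   7.46  15.71] [1.616 2.627 0.127] 0.11489966717050266 59.983962178230286
```

{"method": "jog_arm", "body": {"steps": [-0.05,0.03,0.05,0,0,0,0,0,0,0,0,0]}}

```text
clock: 12.55
eef_pos: [0.6263, 0.0524, 0.3525]
orientation: [-0.001, -0.259, 0.966, 0.001]
ft_force: [-3.4, 5.5, -0.8]
width: 0.115
finger_force: 59.8
```

```bash
python3 q.py
```

```text
12.55 [0.6263 0.0524 0.3525] yaw 2.0942 j6 -0.557 [-3.38  5.54 -0.84] [ 1.058  0.71  -0.081] 0.1151595680067768 59.82321381568909
```

{"method": "jog_arm", "body": {"steps": [-0.02,0.03,-0.011,0,0,-1,0,0,-0.011,0,0,-1,0,0,-0.011,0,0,-1,0,0,-0.011,0,0,-1,0,0,-0.011,0,0,-1,0,0,-0.011,0,0,-1]}}

```text
clock: 13.15
eef_pos: [0.6258, 0.0541, 0.3506]
orientation: [-0.001, 0.054, 0.999, 0.002]
ft_force: [-3.5, 12.0, -0.1]
width: 0.118
finger_force: 60.0
```

```bash
python3 q.py
```

```text
13.15 [0.6258 0.0541 0.3506] yaw 1.4629 j6 0.077 [-3.51 12.01 -0.12] [2.466 0.587 0.098] 0.11753302298147279 60.02487659454346
```

{"method": "jog_arm", "body": {"steps": [-0.02,0.05,0,0,0,-0.5,0,0,-0.011,0,0,-1,0,0,-0.011,0,0,-1,0,0,-0.011,0,0,-1,0,0,-0.011,0,0,-1]}}

```text
clock: 13.65
eef_pos: [0.626, 0.0557, 0.3491]
orientation: [-0.0, 0.285, 0.958, 0.002]
ft_force: [3.9, 13.5, -4.8]
width: 0.118
finger_force: 59.6
```

```bash
python3 q.py
```

```text
13.65 [0.626  0.0557 0.3491] yaw 0.9918 j6 0.55 [ 3.87 13.55 -4.83] [ 2.635 -0.639  0.17 ] 0.11803522778698108 59.574968218803406
```

```bash
cat > m.py <<'E'
from h import *
from scipy.spatial.transform import Rotation as Ro
c=np.load("w1.npy",allow_pickle=True).item()
T=lambda q,p:(Ro.from_quat([q[1],q[2],q[3],q[0]]).as_matrix(),np.array(p))
import sys
R2,p2=T([0,-.7068,.7074,0],[.6287,.0508,.4212])
cn=camera_model("wrist");s=sense();R1,p1=T(s["orientation"],s["eef_pos"])
M=cn["R"]@R1; off=np.array(cn["t"])+cn["R"]@p1   # Xc = M*(tool coords) + off
w=dict(cn);w["R"]=M@R2.T;w["t"]=off-w["R"]@p2
k=1.28
for n,u,v,z in [("ball1",598,120,.199),("ball2",599,212,.199),("bolt",547,106,.012),("bolt",605,100,.012),("solefarL",655,110,.054),("solefarR",655,143,.054),("heelL",620,111,.054),("heelR",620,140,.054)]:
    print(n,onz(fray,w,[((u-400)*k,v*k)],z)[0].round(4))
np.save("w4.npy",w,allow_pickle=True)
E
python3 m.py
```

```text
ball1 [0.6304 0.0099 0.199 ]
ball2 [0.6298 0.099  0.199 ]
bolt [0.7165 0.0175 0.012 ]
bolt [0.6204 0.009  0.012 ]
solefarL [0.547  0.0192 0.054 ]
solefarR [0.5443 0.0701 0.054 ]
heelL [0.5994 0.0215 0.054 ]
heelR [0.5986 0.0654 0.054 ]
```

```bash
python3 - <<'E'
from h import *
a=cv2.imread("pics/w4.png")[105:230,165:325]
cv2.imwrite("pics/w4c.png",cv2.resize(a,None,fx=4.8,fy=4.8,interpolation=cv2.INTER_CUBIC))
E
```

```text
(no output)
```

View pics/w4c.png

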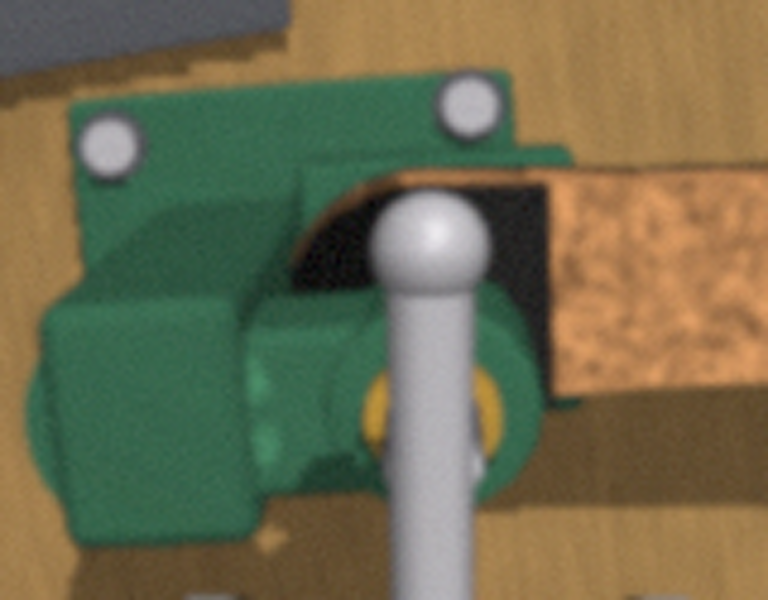

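The close-up shows the table's front corners at about (570,149) and (577,404). The sole's waist edges near u=560 are at v≈172 and v≈396.

```bash
python3 - <<'E'
from h import *
w=np.load("w4.npy",allow_pickle=True).item();k=4.8
for n,u,v,z in [("tabR",570,149,.03),("tabL",577,404,.03),("edge0",300,163,.03),("soleR",560,172,.054),("soleL",560,395,.054),("soleR2",760,165,.054),("soleL2",760,384,.054),("lift front R",548,184,.065),("liftfrontL",552,402,.065),("heelcork",300,256,.054)]:
    print(n,onz(fray,w,[(165+u/k-.4,105+v/k-.4)],z)[0].round(4))
E
```

```text
tabR [0.5952 0.0167 0.03  ]
tabL [0.592  0.0843 0.03  ]
edge0 [0.6638 0.0202 0.03  ]
soleR [0.5998 0.0196 0.054 ]
soleL [0.5988 0.0748 0.054 ]
soleR2 [0.5512 0.0172 0.054 ]
soleL2 [0.5484 0.072  0.054 ]
lift front R [0.6035 0.021  0.065 ]
liftfrontL [0.6016 0.0733 0.065 ]
heelcork [0.662  0.0399 0.054 ]
```

{"method": "jog_arm", "body": {"steps": [0.02,0.04,-0.011,0,0,-1,0.01,0.008,-0.011,0,0,-1]}}

```text
clock: 13.85
eef_pos: [0.6266, 0.0567, 0.3484]
orientation: [-0.001, 0.384, 0.923, 0.001]
ft_force: [0.5, 8.2, -3.3]
width: 0.114
finger_force: 59.7
```

```bash
python3 q.py
```

```text
13.85 [0.6266 0.0567 0.3484] yaw 0.7819 j6 0.762 [ 0.47  8.23 -3.26] [ 1.705 -0.121  0.142] 0.1135449683829433 59.69111144542694
```

{"method": "jog_arm", "body": {"steps": [0.011,0.007,-0.011,0,0,-1,0.011,0.006,-0.011,0,0,-1]}}

```text
clock: 14.05
eef_pos: [0.6273, 0.0571, 0.3477]
orientation: [-0.001, 0.479, 0.878, 0.001]
ft_force: [0.4, 9.0, -3.5]
width: 0.115
finger_force: 59.6
```

```bash
python3 q.py
```

```text
14.05 [0.6273 0.0571 0.3477] yaw 0.5725 j6 0.972 [ 0.45  8.97 -3.5 ] [ 1.886 -0.147  0.122] 0.11519760645171076 59.61650848388672
```

{"method": "jog_arm", "body": {"steps": [0.012,0.02,-0.008,0,0,-1,0.012,0.004,-0.011,0,0,-1,0.012,0.002,-0.011,0,0,-1]}}

```text
clock: 14.35
eef_pos: [0.6284, 0.0577, 0.3468]
orientation: [-0.001, 0.61, 0.792, 0.001]
ft_force: [0.6, 8.2, -3.7]
width: 0.114
finger_force: 59.5
```

```bash
python3 q.py
```

```text
14.35 [0.6284 0.0577 0.3468] yaw 0.2582 j6 1.288 [ 0.6   8.23 -3.72] [ 1.66  -0.154  0.16 ] 0.11420197909784754 59.52799379825592
```

{"method": "jog_arm", "body": {"steps": [0.012,0.001,-0.011,0,0,-1,0.012,0,-0.011,0,0,-1]}}

```text
clock: 14.55
eef_pos: [0.6291, 0.0578, 0.3461]
orientation: [-0.001, 0.69, 0.724, 0.001]
ft_force: [1.1, 7.7, -4.4]
width: 0.117
finger_force: 59.5
```

```bash
python3 q.py
```

```text
14.55 [0.6291 0.0578 0.3461] yaw 0.0487 j6 1.497 [ 1.1   7.75 -4.4 ] [ 1.703 -0.211  0.101] 0.1166709072442102 59.506149888038635
```

{"method": "jog_arm", "body": {"steps": [0.012,-0.001,-0.011,0,0,-1,0.012,-0.002,-0.011,0,0,-1]}}

```text
clock: 14.75
eef_pos: [0.6299, 0.0577, 0.3455]
orientation: [-0.001, 0.762, 0.648, 0.001]
ft_force: [1.4, 9.1, -4.5]
width: 0.116
finger_force: 59.6
```

```bash
python3 q.py
```

```text
14.75 [0.6299 0.0577 0.3455] yaw -0.1606 j6 1.707 [ 1.42  9.06 -4.47] [ 1.688 -0.307  0.206] 0.11630973438550543 59.59460914134979
```

{"method": "jog_arm", "body": {"steps": [0.012,-0.003,-0.011,0,0,-1]}}

```text
clock: 14.85
eef_pos: [0.6303, 0.0576, 0.3451]
orientation: [-0.001, 0.794, 0.607, 0.001]
ft_force: [1.6, 8.6, -3.8]
width: 0.121
finger_force: 59.7
```

```bash
python3 q.py
```

```text
14.85 [0.6303 0.0576 0.3451] yaw -0.2652 j6 1.811 [ 1.64  8.56 -3.81] [ 1.683 -0.233  0.244] 0.12072166940522629 59.699655175209045
```

{"method": "jog_arm", "body": {"steps": [0.012,-0.004,-0.011,0,0,-1]}}

```text
clock: 14.95
eef_pos: [0.6306, 0.0575, 0.3449]
orientation: [-0.001, 0.825, 0.565, 0.001]
ft_force: [1.9, 8.9, -3.9]
width: 0.117
finger_force: 59.8
```

```bash
python3 q.py
```

```text
14.95 [0.6306 0.0575 0.3449] yaw -0.3699 j6 1.916 [ 1.94  8.9  -3.91] [ 1.687 -0.239  0.242] 0.11745639160055149 59.83366549015045
```

{"method": "jog_arm", "body": {"steps": [0.011,-0.005,-0.011,0,0,-1]}}

```text
clock: 15.05
eef_pos: [0.631, 0.0574, 0.3445]
orientation: [-0.001, 0.853, 0.521, 0.001]
ft_force: [1.5, 8.7, -4.2]
width: 0.114
finger_force: 60.0
```

```bash
python3 q.py
```

```text
15.05 [0.631  0.0574 0.3445] yaw -0.4745 j6 2.02 [ 1.48  8.7  -4.2 ] [ 1.659 -0.225  0.32 ] 0.1144160544320897 59.96641516685486
```

{"method": "jog_arm", "body": {"steps": [0.01,-0.006,-0.011,0,0,-1]}}

```text
clock: 15.15
eef_pos: [0.6313, 0.0572, 0.3442]
orientation: [-0.001, 0.88, 0.476, 0.001]
ft_force: [2.0, 8.7, -4.1]
width: 0.112
finger_force: 60.1
```

```bash
python3 q.py
```

```text
15.15 [0.6313 0.0572 0.3442] yaw -0.5792 j6 2.124 [ 2.01  8.69 -4.1 ] [ 1.695 -0.244  0.372] 0.11157500883227799 60.10914981365204
```

{"method": "jog_arm", "body": {"steps": [0.01,-0.007,-0.011,0,0,-1]}}

```text
clock: 15.25
eef_pos: [0.6316, 0.057, 0.3439]
orientation: [-0.001, 0.903, 0.429, 0.001]
ft_force: [0.6, 8.0, -4.0]
width: 0.117
finger_force: 60.3
```

```bash
python3 q.py
```

```text
15.25 [0.6316 0.057  0.3439] yaw -0.6838 j6 2.229 [ 0.61  8.02 -3.96] [ 1.615 -0.27   0.401] 0.11725969323203715 60.2860289812088
```

{"method": "jog_arm", "body": {"steps": [0.009,-0.008,-0.011,0,0,-1]}}

```text
clock: 15.35
eef_pos: [0.6319, 0.0567, 0.3436]
orientation: [-0.001, 0.924, 0.381, 0.001]
ft_force: [0.4, 8.6, -4.8]
width: 0.115
finger_force: 60.5
```

```bash
python3 q.py
```

```text
15.35 [0.6319 0.0567 0.3436] yaw -0.7885 j6 2.333 [ 0.42  8.57 -4.79] [ 1.611 -0.294  0.504] 0.11538117495843314 60.46509325504303
```

{"method": "jog_arm", "body": {"steps": [0.008,-0.009,-0.011,0,0,-1]}}

```text
clock: 15.45
eef_pos: [0.6322, 0.0565, 0.3433]
orientation: [-0.001, 0.943, 0.332, 0.0]
ft_force: [1.6, 7.8, -3.6]
width: 0.114
finger_force: 60.7
```

```bash
python3 q.py
```

```text
15.45 [0.6322 0.0565 0.3433] yaw -0.8931 j6 2.437 [ 1.61  7.8  -3.59] [ 1.673 -0.3    0.491] 0.11405715476272632 60.72530686855316
```

{"method": "jog_arm", "body": {"steps": [0.007,-0.01,-0.011,0,0,-1]}}

```text
clock: 15.55
eef_pos: [0.6324, 0.0561, 0.343]
orientation: [-0.001, 0.959, 0.283, 0.0]
ft_force: [1.7, 8.1, -3.4]
width: 0.115
finger_force: 61.0
```

```bash
python3 q.py
```

```text
15.55 [0.6324 0.0561 0.343 ] yaw -0.9978 j6 2.541 [ 1.71  8.15 -3.43] [ 1.62  -0.357  0.52 ] 0.11502378822711824 61.043490171432495
```

Torque is levelling off, which may mean the bar is slipping in the pads. I'll firm up the grip without turning.

{"method": "jog_arm", "body": {"steps": [0,0,0,0,0,0,0,0,0,0,0,0], "newtons": 90}}

```text
clock: 15.75
eef_pos: [0.6324, 0.0561, 0.343]
orientation: [-0.001, 0.959, 0.284, 0.0]
ft_force: [1.7, 8.9, -3.6]
width: 0.106
finger_force: 87.7
```

```bash
python3 q.py; python3 - <<'E'
from h import *
# bar direction from the top camera, if visible; and scene
for n in("scene",):
    cv2.imwrite("pics/%s5.png"%n,snapshot(n)[:,:,::-1])
E
```

```text
15.75 [0.6324 0.0561 0.343 ] yaw -0.9944 j6 2.538 [ 1.72  8.89 -3.61] [ 1.647 -0.346  0.029] 0.10603290131058278 87.74174094200134
```

{"method": "jog_arm", "body": {"steps": [0,-0.03,0,0,0,0,0.006,0.01,-0.011,0,0,-1], "newtons": 110}}

```text
clock: 16.0
eef_pos: [0.6326, 0.0557, 0.3428]
orientation: [-0.002, 0.972, 0.234, 0.001]
ft_force: [1.1, 6.8, -1.6]
width: 0.099
finger_force: 108.5
```

```bash
python3 q.py
```

```text
16.0 [0.6326 0.0557 0.3428] yaw -1.0987 j6 2.642 [ 1.14  6.79 -1.61] [ 1.507 -0.222  0.65 ] 0.09900708421230575 108.48347529536113
```

{"method": "jog_arm", "body": {"steps": [0.005,-0.011,-0.011,0,0,-1]}}

```text
clock: 16.1
eef_pos: [0.6327, 0.0554, 0.3425]
orientation: [-0.001, 0.983, 0.181, 0.0]
ft_force: [0.9, 9.0, -3.0]
width: 0.097
finger_force: 108.3
```

```bash
python3 q.py
```

```text
16.1 [0.6327 0.0554 0.3425] yaw -1.2067 j6 2.749 [ 0.88  8.98 -3.01] [ 1.782 -0.188  0.625] 0.09723808001850755 108.31993022700772
```

{"method": "jog_arm", "body": {"steps": [0.004,-0.011,-0.011,0,0,-1]}}

```text
clock: 16.2
eef_pos: [0.6329, 0.055, 0.3422]
orientation: [-0.001, 0.992, 0.129, 0.0]
ft_force: [0.7, 9.0, -2.0]
width: 0.101
finger_force: 108.8
```

```bash
python3 q.py
```

```text
16.2 [0.6329 0.055  0.3422] yaw -1.3116 j6 2.853 [ 0.68  8.97 -2.03] [ 1.747 -0.245  0.74 ] 0.10094285521392132 108.81220923503861
```

{"method": "jog_arm", "body": {"steps": [0,0,0,0,0,0,0,0,0,0,0,0]}}

```text
clock: 16.4
eef_pos: [0.6329, 0.055, 0.3422]
orientation: [-0.001, 0.991, 0.131, 0.0]
ft_force: [1.4, 8.9, -3.4]
width: 0.106
finger_force: 107.6
```

```bash
python3 q.py
```

```text
16.4 [0.6329 0.055  0.3422] yaw -1.3083 j6 2.85 [ 1.44  8.87 -3.38] [ 1.846 -0.314  0.175] 0.10571862480753542 107.58915632745811
```

{"method": "jog_arm", "body": {"steps": [0,0,0,0,0,0,0,0,0,0,0,0,0,0,0,0,0,0,0,0,0,0,0,0], "jaw": 50}}

```text
clock: 16.8
eef_pos: [0.6327, 0.0535, 0.3425]
orientation: [0.0, 0.992, 0.13, 0.0]
ft_force: [-0.2, -0.8, 0.6]
width: 0.586
finger_force: 0.0
```

{"method": "jog_arm", "body": {"steps": [0,0,0.4,0,0,0,0,0,0.8,0,0,0,0,0,0.8,0,0,0,0,0,0.8,0,0,0,0,0,0,0,0,0,0,0,0,0,0,0]}}

```text
clock: 17.4
eef_pos: [0.6327, 0.0537, 0.4273]
orientation: [0.0, 0.992, 0.13, 0.001]
ft_force: [-0.3, 0.4, -0.2]
width: 0.586
finger_force: 0.0
```

```bash
python3 - <<'E'
from h import *
# where the handle ended: bar angle in wrist view by bright low-saturation mask
c=camera_model("wrist");s=sense();a=snapshot("wrist")[:,:,::-1];cv2.imwrite("pics/w6.png",a)
h=cv2.cvtColor(a,cv2.COLOR_BGR2HSV);m=((h[...,1]<45)&(h[...,2]>120)).astype(np.uint8)
n,l,st,ct=cv2.connectedComponentsWithStats(m)
for i in range(1,n):
    if st[i,4]>300:
        ys,xs=np.nonzero(l==i);P=onz(fray,c,np.c_[xs,ys],.185)[:,:2];u,S,V=np.linalg.svd(P-P.mean(0),full_matrices=False);t=(P-P.mean(0))@V[0]
        print(st[i],P.mean(0).round(4),V[0].round(3),np.ptp(t).round(4))
print(s["eef_pos"],s["ft_force"],s["ft_torque"])
E
```

```text
[ 242  143   25  122 1751] [0.6309 0.0547] [-0.951 -0.309] 0.0992
[0.63273845 0.0537277  0.42728447] [-0.28639987  0.40190177 -0.23674244] [0.05482529 0.02233647 0.02101546]
```

The heel is home, and the screw peaked at about 0.75 N m while turning. The hand is clear, so I'm handing the job in.

```bash
python3 -c "
from station import *
print(finish_job())"
```

```text
the job is handed in; nothing more can be done
None
```

I slid the sole with the lift home against the upright (contact at about 9 N, about 3.5 mm off the middle by camera), clamped it at about 0.75 N m, let go and handed the job in at about 17 s; no verdict came back, and I couldn't measure the clamp force directly.

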